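# Set the board stop of a tilted board rest to the red marker

## Task

The next circuit board needs the stop on the tilted board rest moved. Turn the orange clamp knob anticlockwise to free the sliding collar, slide the collar along the bar until the black index line on it lines up with the red marker on the scale, then turn the knob clockwise until it is tight again so that the collar stays there, and let go. Leave the red marker where it is and do not disturb the other things on the bench.

Things in the scene. Friction and masses are not known exactly. Their poses are not given: they have to be found in the camera images.
- stand: Tilted board rest, fixed to the bench: dark base 235 x 165 mm (x, y) and a grey bed 260 x 160 mm sloping up at 30 degrees towards the stand's +x. Origin: centre of the underside, on the bench; z up. The middle of the bed's surface is 85 mm above the origin.
- bar_mid (a point): Middle of the round steel guide bar (12 mm thick), 26 mm above the bed and 45 mm to the +y side of the bed's middle. Axes, called the bed frame: x up the slope along the bar, y = stand y, z square to the bed, 30 degrees from vertical. Black end blocks, 36 mm high, close the bar 112 mm each way.
- knob_grip (a point): Point in the orange wing of the clamp knob, on its axis (bed z), 67 to 69 mm above the bed. Wing: 36 mm long, 12 mm thick, 22 mm high, reaching 10 mm above and 12 mm below this point; collar top 22 mm below it. Site z = bed z; the wing's long direction in the bed frame is bed x turned about bed z by (0.65 - joint knob) rad.
- knob (a joint): Angle of the clamp knob, rad, 0 (fully open stop) to 1.5 (end stop); grows clockwise seen from above the knob. Below 0.8 the collar is free, above that a shoe in it presses on the bar, and from 1.1 it is tight. Starts at 1.2 to 1.35. At 0.65 the wing lies along the bar. Stays where left; turns with about 0.2 N m, up to 0.4 N m when tightened.
- collar_index (a point): Tip of the black index line at the foot of the collar's +y side, 7 mm above the bed, abreast of the knob's axis and 25 mm to its +y side; axes: bed frame. Collar: aluminium block, 44 mm along the bar, 40 mm across, top 46 mm above the bed, flat sides clear for fingers down to 15 mm above the bed. A blue stop arm, 14 mm high, reaches from it to -y.
- collar (a joint): Position of the collar along the bar, m; grows up the slope (bed +x); 0 with the knob over the middle of the bed; travel -0.08 to 0.09, no detent at the marker. Free, it slides with about 3 to 6 N and stays where it is left; clamped, it takes over 20 N to shift it.
- marker_tip (a point): Tip of the thin red pointer (2.5 mm wide) of the red marker on the white scale at the bed's +y edge, 4 mm above the bed; axes: bed frame. The collar is right when collar_index has the same bed x. 30 to 90 mm up the slope from the collar's start. The marker stands 5 mm above the bed, does not block the collar, and is to be left where it is.
- screw_dish: Small round steel dish, 71 mm wide, 17 mm high, loose, to the left of the stand. Origin: centre of its underside. Leave alone.
- driver: Red screwdriver, 154 mm long, lying loose on the bench. Leave alone.
- tweezers: Black tweezers, 130 mm long, lying loose to the right of the stand. Leave alone.
- tape_roll_2: Roll of green tape, 72 mm wide, 19 mm high, loose. Leave alone.
- solder_reel: Reel, black and white, 56 mm wide, 34 mm high, loose. Leave alone.
- jar_orange: White jar with an orange lid, 42 mm wide, 52 mm high, loose, at the right. Leave alone.
- board: Green circuit board, 145 x 82 mm, 13 mm high, lying loose on the teal mat at the left. Leave alone.
- cutters: Cutters with yellow handles, 116 mm long, lying loose on the teal mat at the left. Leave alone.

How it is judged (in metres and radians):
On the way, in this order (a step that is already met when the one before it is completed fails the run):
1. the clamp knob is turned free (value of joint knob below 0.78 rad), for 0.2 s.
2. with the knob still free, the collar's index stands abreast of the red marker, within 3 mm (value of joint knob below 0.78 rad and x of collar_index in the frame of marker_tip between -0.003 and 0.003 m), for 0.2 s.
At the end, for the whole second after the job is handed in: The collar's index is within 3 mm of the red marker along the bar, at rest, and the clamp knob is tight (turned clockwise to 1.1 rad or more) (x of collar_index in the frame of marker_tip between -0.003 and 0.003 m and value of joint knob above 1.1 rad and velocity of joint collar between -0.003 and 0.003 m/s); the robot touches nothing.
It fails at once if the red marker is moved by more than 3 mm (distance of marker_tip from where it was at the start of the episode above 0.003 m).
It fails at once if another thing on the bench is moved by more than 20 mm (distance of any of screw_dish, driver, tweezers, tape_roll_2, solder_reel, jar_orange, board, cutters from where it was at the start of the episode above 0.02 m).
It also fails if it takes over 40 s, if anything falls off the work surface, if the arm or the gripper's body presses on something with over 40 N, if the wrist force passes 120 N, or if a joint passes its speed limit or range.

## Robot

A 7-joint arm with a two-finger parallel gripper is mounted at the origin on a cart in front of the work surface, level with it; the furniture and walls round the work are solid. World frame = base frame: x ahead of the robot, y to its left, z up, the work surface at z = 0. Lengths are in mm, angles in rad, forces in N, time in s.
With the tool pointing down it reaches from about 400 to 900 mm from the base axis. Payload 5.6 kg.
Tool frame: the origin (TCP) lies midway between the tips of the shut fingers; the grasp point (between the pads) lies 19 mm behind it; x points along the fingers, y is the direction in which the jaws open and shut, and the axes are right-handed (so a half turn about x gives the same grasp; the last joint's range is limited). The gripper opens to 92 mm and grips with 3 to 60 N. Pads are 20 mm wide; open, the fingers measure 128 mm over their backs; the gripper's body (75 mm by 189 mm) begins 69 mm behind the grasp point.
Start: joints at [-1.144, 0.468, -0.012, 1.603, 0.006, 1.071, -0.056], TCP at [294.301, 579.566, 188.992] pointing down, gripper open.
Joint ranges: [-2.53, 2.53], [-0.31, 2.02], [-1.57, 1.55], [0.28, 2.44], [-1.29, 4.43], [0.15, 1.84], [-2.92, 2.92]. Speed limits (rad/s): [2.57, 2.57, 3.14, 3.14, 3.14, 3.14, 3.14].

## Interface

Orientations are given as a rotation vector (axis times angle).
In Python, from cell import robot, grip, kin, viewer gives the robot as it stands. Calls block until the motion is done:
- robot.movep(position, orientation): joint-space move of the TCP to a pose.
- robot.servo_line(position, feed=150, rotation=None): straight line of the TCP; rotation=None keeps the orientation; feed is the mean speed in mm/s.
- robot.goto_joints(angles): joint-space move.
- grip(opening, newtons=None): opening from 0.0 (shut) to 1.0 (fully open); newtons is the grip in N (None keeps the last); returns when the fingers have stopped.
- robot.hold(seconds).
- kin.ik(position, orientation): joint angles nearest the present ones, or None.
- robot.observe(): the state.
- viewer.read_camera(name): name is "scene" or "top" or "wrist"; returns the picture (480x640x3 uint8, red, green, blue); there is no depth.
- viewer.camera_info(name): a dict with "camera_matrix" (3x3 intrinsics, pixels), "R" (3x3) and "t" (3): a world point X has camera coordinates R X + t. Camera axes: x right, y down, z forward; pixel columns grow to the right and rows downward; lengths in mm; the calibration is good to about 2 mm. A picture is of the moment at which its call begins: read the wrist's pose just before it. camera_info takes no time and is no camera call; for the wrist camera it gives the pose at the moment of the call.
A pose or a line that the arm cannot do raises robot.IKError and nothing moves.
- robot.job_done(): hands the job in, once; it reports no verdict.
Trained networks look in the newest picture that a camera, given by its name, has taken for a name from the list of things; names that differ only in an ending like _2 or _b are one class to them, and where a whole thing is asked for, a point or a joint stands for the part that bears it (a point fixed in the world has none). Each returns a list of dicts, best first, with "confidence" (0 to 1); they miss things now and then, are a little off and sometimes report something else, mostly with a low value. They report only what shows in the picture. A call takes as long as a camera call.
- viewer.silhouettes(name, camera): "mask" (480x640 bool, what is visible of it).
- viewer.pinpoint(name, camera): "at" ([x, y, z] in mm, in the coordinates of the camera as it stood for that picture, good to about 4 mm: a listed point, or the origin of a listed thing).
The state is a dict: "t": time; "joints": joint angles; "joint_velocities": joint speeds; "joint_torque": joint torques, N m; "tcp_pos": TCP position; "tcp_rot": TCP orientation; "contact_force": force on the tool from outside, world axes, zero at the start; "wrist_torque": the same for the moment, N m; "grip_width": opening from 0.0 (shut) to 1.0 (fully open).
Only numpy, scipy, OpenCV 4.12 (cv2) and the standard library are available. Lean on these libraries where they do the work, as an engineer would, in place of code of your own. Each camera call takes 0.05 s, during which the arm holds its last target.

## Working session

There is one attempt and no reset: what is moved stays moved. The work goes in short steps, each a Python script; the robot and the scene stay as the last script left them, time stands still between calls to the robot, and variables do not carry over. Pictures are saved under pics/ and viewed, and the job is handed in when it is done.

```bash
ls; mkdir -p pics; cat > h.py <<'E'
import numpy as np, cv2
from cell import robot, grip, kin, viewer
from scipy.spatial.transform import Rotation as Rn
def cam2w(ci,p): return np.array(ci["R"]).T@(np.array(p)-np.array(ci["t"]))
def proj(ci,X):
    c=np.array(ci["camera_matrix"])@(np.array(ci["R"])@np.array(X)+np.array(ci["t"])); return c[:2]/c[2]
def save(img,n): cv2.imwrite("pics/"+n,cv2.cvtColor(img,cv2.COLOR_RGB2BGR))
E
python3 - <<'E'
from h import *
s=robot.observe();print(s["t"],s["tcp_pos"],s["tcp_rot"])
for c in("scene","top"):
    ci=viewer.camera_info(c);im=viewer.read_camera(c);save(im,c+"0.png")
    print(c,"campos",cam2w(ci,[0,0,0]).round(),np.array(ci["camera_matrix"])[0,0])
    for n in("stand","bar_mid","knob_grip","collar_index","marker_tip"):
        for d in viewer.pinpoint(n,c)[:2]:
            w=cam2w(ci,d["at"]);print(n,round(d["confidence"],2),w.round(1),proj(ci,w).round(1))
print(robot.observe()["t"])
E
```

```text
pics
0.0 [294.06090935 578.99304908 188.03745745] [ 0.36705099  1.53946434 -0.36981059]
scene campos [-250. 1152.  944.] 561.442142958623
stand 0.59 [ 493.9 -189.2   -0.7] [368.6 225.7]
bar_mid 0.83 [ 493.6 -140.1  108.3] [362.6 202. ]
bar_mid 0.47 [459.1 469.8   4.4] [235.5 346.1]
knob_grip 0.38 [ 471.7 -135.3  143.7] [368.8 194.4]
collar_index 0.73 [ 507.9 -117.9   97.1] [354.5 206.7]
collar_index 0.22 [461.1 469.2   7.6] [234.9 344.6]
marker_tip 0.35 [ 567.4 -128.5  123. ] [340.4 192. ]
top campos [ 409.  115. 1484.] 532.7809584543062
stand 0.81 [ 495.3 -182.1   -3.2] [426.7 246.9]
bar_mid 0.85 [ 493.  -135.5  107.6] [417.2 245.6]
knob_grip 0.69 [ 471.8 -136.2  146.6] [420.6 253. ]
collar_index 0.77 [ 508.1 -116.4   92.7] [408.7 240.4]
marker_tip 0.56 [ 569.3 -120.7  125.9] [411.5 215.6]
0.6
```

View pics/top0.png

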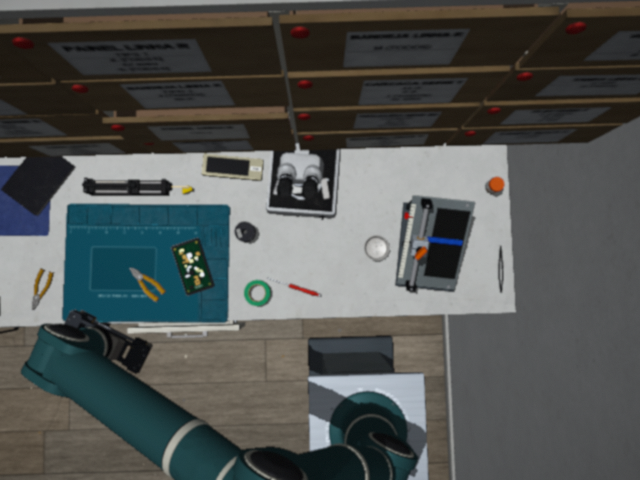

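View pics/scene0.png

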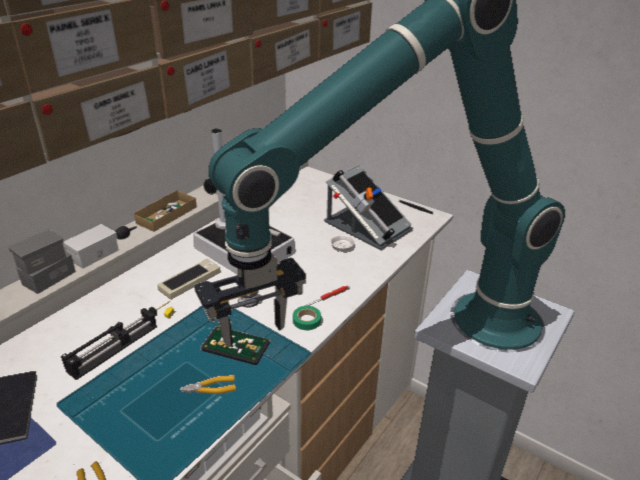

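```bash
cat >> h.py <<'E'
def bed(psi):
    c,s=np.cos(psi),np.sin(psi);a=np.pi/6
    return np.array([[np.cos(a)*c,np.cos(a)*s,np.sin(a)],[-s,c,0],[-np.sin(a)*c,-np.sin(a)*s,np.cos(a)]]).T  # cols = bed axes
def tool(B,phi):
    """tool x=-bed z, tool y = bed x turned by phi about bed z"""
    y=B@np.array([np.cos(phi),np.sin(phi),0]);x=-B[:,2];return np.array([x,y,np.cross(x,y)]).T
E
python3 - <<'E'
from h import *
ci=viewer.camera_info("wrist")
s=robot.observe();T=Rn.from_rotvec(s["tcp_rot"]).as_matrix()
C=cam2w(ci,[0,0,0]);print("cam in tool",(T.T@(C-s["tcp_pos"])).round(1));print((T.T@np.array(ci["R"]).T).round(3))
print(ci["camera_matrix"])
B=bed(np.radians(-8))
K=np.array([472,-136,145.])
from cell import robot
for h in (150,200):
  for phi in np.radians([-125,-90,-60,-30,0,30,55,90,120,150,180]):
    R=tool(B,phi);q=kin.ik(K+h*B[:,2],Rn.from_matrix(R).as_rotvec());print(h,np.degrees(phi).round(),None if q is None else np.round(q,2))
E
```

```text
cam in tool [-195.4    0.8  -77.1]
[[-0.    -0.269  0.963]
 [ 1.     0.     0.   ]
 [-0.     0.963  0.269]]
[[373.72352588   0.         317.28798788]
 [  0.         373.72352588 246.32125055]
 [  0.           0.           1.        ]]
150 -125.0 None
150 -90.0 None
150 -60.0 None
150 -30.0 None
150 0.0 None
150 30.0 None
150 55.0 None
150 90.0 None
150 120.0 None
150 150.0 None
150 180.0 None
200 -125.0 None
200 -90.0 None
200 -60.0 None
200 -30.0 None
200 0.0 None
200 30.0 None
200 55.0 None
200 90.0 None
200 120.0 None
200 150.0 None
200 180.0 None
```

```bash
python3 - <<'E'
from h import *
B=bed(np.radians(-8))
K=np.array([472,-136,145.])
for h in (-15,20,60,100,150):
  for phi in np.radians([-150,-120,-90,-60,-30,0,30,60,90,120,150,180]):
    R=tool(B,phi);q=kin.ik(K+h*B[:,2],Rn.from_matrix(R).as_rotvec());print(h,np.degrees(phi).round(),None if q is None else np.round(q,2))
print("vertical-ish for view")
for tilt in (0,10,20):
  a=np.radians(tilt)
  for phi in np.radians([-90,0,90,180]):
    x=np.array([np.sin(a),0,-np.cos(a)]);bx=np.array([np.cos(a),0,np.sin(a)]);y=np.cos(phi)*bx+np.sin(phi)*np.array([0,1,0]);R=np.array([x,y,np.cross(x,y)]).T
    q=kin.ik([450,-136,330],Rn.from_matrix(R).as_rotvec());print(tilt,np.degrees(phi).round(),None if q is None else np.round(q,2))
E
```

```text
-15 -150.0 [ 1.42  0.35 -1.27  2.38  1.2   0.3   2.67]
-15 -120.0 [ 1.22  0.23 -1.02  2.38  0.88  0.17 -2.81]
-15 -90.0 [ 1.22  0.23 -1.02  2.38  0.88  0.17 -2.29]
-15 -60.0 [ 1.22  0.23 -1.02  2.38  0.88  0.17 -1.76]
-15 -30.0 [ 1.22  0.23 -1.02  2.38  0.88  0.17 -1.24]
-15 0.0 [ 1.35  0.29 -1.17  2.38  1.09  0.24 -0.9 ]
-15 30.0 [ 1.22  0.23 -1.02  2.38  0.88  0.17 -0.19]
-15 60.0 [ 1.22  0.23 -1.02  2.38  0.88  0.17  0.33]
-15 90.0 [ 1.22  0.23 -1.02  2.38  0.88  0.17  0.85]
-15 120.0 [ 1.22  0.23 -1.02  2.38  0.88  0.17  1.38]
-15 150.0 [ 1.22  0.23 -1.02  2.38  0.88  0.17  1.9 ]
-15 180.0 [ 1.22  0.23 -1.02  2.38  0.88  0.17  2.42]
20 -150.0 [ 0.49  0.   -0.23  2.42 -0.3   0.2  -2.22]
20 -120.0 [ 0.49  0.   -0.23  2.42 -0.3   0.2  -1.7 ]
20 -90.0 [ 0.27 -0.01 -0.01  2.44 -0.29  0.2  -1.18]
20 -60.0 [ 0.27 -0.01 -0.01  2.44 -0.29  0.2  -0.66]
20 -30.0 [ 0.27 -0.01 -0.01  2.44 -0.29  0.2  -0.13]
20 0.0 [ 0.27 -0.01 -0.01  2.44 -0.29  0.2   0.39]
20 30.0 [ 0.27 -0.01 -0.01  2.44 -0.29  0.2   0.91]
20 60.0 [ 0.27 -0.01 -0.01  2.44 -0.29  0.2   1.44]
20 90.0 [ 0.8   0.02 -0.54  2.41 
[... 1538 characters left out ...]
 90.0 None
150 120.0 None
150 150.0 None
150 180.0 None
vertical-ish for view
0 -90.0 [-0.75 -0.02  0.98  1.88  0.02  1.27 -1.34]
0 0.0 [-0.58 -0.01  0.82  1.88  0.01  1.27  0.24]
0 90.0 [-0.51 -0.    0.75  1.88  0.    1.27  1.81]
0 180.0 [-0.41  0.    0.65  1.87 -0.    1.27 -2.91]
10 -90.0 [-0.74 -0.21  0.88  2.    0.16  1.11 -1.49]
10 0.0 [-0.71 -0.21  0.85  2.    0.14  1.11  0.1 ]
10 90.0 [-0.67 -0.2   0.83  2.    0.13  1.11  1.68]
10 180.0 [ 1.27 -0.05 -0.95  1.91 -0.1   1.09 -2.78]
20 -90.0 [ 0.06 -0.2   0.21  2.09 -0.06  0.91 -1.27]
20 0.0 [-0.45 -0.29  0.61  2.11  0.13  0.92  0.11]
20 90.0 [-0.45 -0.29  0.61  2.11  0.13  0.92  1.68]
20 180.0 [ 1.15 -0.18 -0.72  2.05 -0.33  0.94 -2.57]
```

```bash
python3 - <<'E'
from h import *
B=bed(np.radians(-8));K=np.array([472,-136,145.])
s=robot.observe()
robot.servo_line([280,480,300],feed=250)
for p in([400,200,330],):
    x=np.array([0,0,-1.]);y=np.array([np.sin(0.3),np.cos(.3),0])
    robot.movep(p,Rn.from_matrix(np.array([x,y,np.cross(x,y)]).T).as_rotvec())
print(robot.observe()["t"],robot.observe()["joints"])
for dx in (30,45,60):
  for h in (70,85,100,115):
    q=kin.ik(K+dx*B[:,0]+h*B[:,2],Rn.from_matrix(tool(B,np.pi/2)).as_rotvec());print(dx,h,None if q is None else np.round(q,2))
E
```

```text
2.5167 [-0.7269057  -0.01856101  0.18375505  1.89343023  0.0035034   1.26745712
  0.72840808]
30 70 [-0.59 -0.25  0.76  2.4   0.36  0.42  1.34]
30 85 [-0.57 -0.3   0.72  2.4   0.4   0.47  1.3 ]
30 100 [-0.44 -0.31  0.59  2.39  0.32  0.5   1.37]
30 115 [-0.22 -0.3   0.4   2.37  0.17  0.52  1.51]
45 70 [-0.6  -0.23  0.78  2.37  0.32  0.43  1.37]
45 85 [-0.58 -0.28  0.73  2.37  0.36  0.48  1.33]
45 100 [-0.44 -0.28  0.59  2.35  0.28  0.51  1.4 ]
45 115 [-0.22 -0.27  0.4   2.34  0.15  0.53  1.52]
60 70 [-0.61 -0.21  0.79  2.34  0.28  0.44  1.42]
60 85 [-0.59 -0.26  0.74  2.33  0.32  0.49  1.37]
60 100 [-0.58 -0.3   0.71  2.33  0.36  0.54  1.33]
60 115 [-0.46 -0.3   0.6   2.32  0.3   0.57  1.38]
```

```bash
python3 - <<'E'
from h import *
B=bed(np.radians(-8));K=np.array([472,-136,145.])
robot.movep(K+45*B[:,0]+105*B[:,2],Rn.from_matrix(tool(B,np.pi/2)).as_rotvec())
print(np.round(robot.observe()["joints"],2),robot.observe()["t"])
ci=viewer.camera_info("wrist");im=viewer.read_camera("wrist");save(im,"w1.png")
for n in("stand","bar_mid","knob_grip","collar_index","marker_tip"):
    for d in viewer.pinpoint(n,"wrist")[:2]:
        w=cam2w(ci,d["at"]);print(n,round(d["confidence"],2),w.round(1),proj(ci,w).round(1))
E
```

```text
[-0.45 -0.3   0.59  2.35  0.3   0.53  1.38] 3.8083
stand 0.72 [ 493.8 -183.7   -1.6] [276. 125.]
bar_mid 0.86 [ 488.  -141.6  106.8] [311.1 171.8]
knob_grip 0.72 [ 467.9 -139.6  144.8] [309.3 178. ]
collar_index 0.92 [ 503.4 -112.2   90.3] [344.3 171.8]
marker_tip 0.47 [ 564.6 -122.8  128.3] [340.9 245.8]
```

View pics/w1.png

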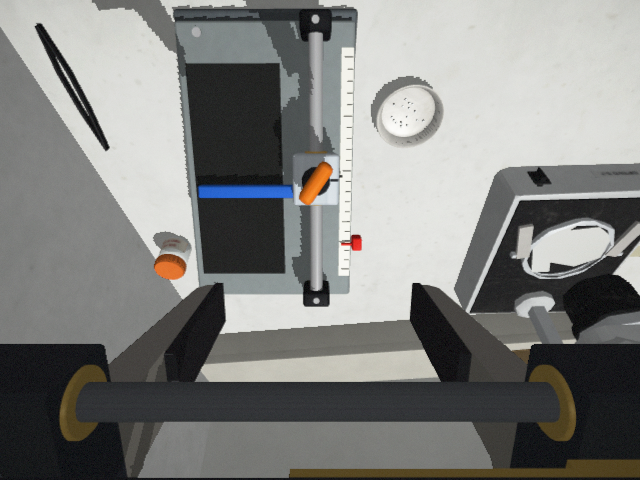

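```bash
python3 - <<'E'
import cv2
im=cv2.imread("pics/w1.png");c=im[150:260,280:380];cv2.imwrite("pics/w1z.png",cv2.resize(c,None,fx=5,fy=5,interpolation=cv2.INTER_NEAREST))
c=cv2.resize(im[0:320,165:365],None,fx=1.8,fy=1.8);cv2.imwrite("pics/w1b.png",c)
E
```

```text
(no output)
```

View pics/w1z.png

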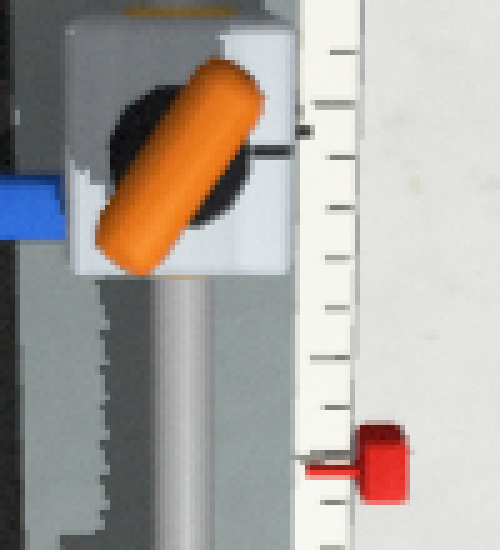

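View pics/w1b.png

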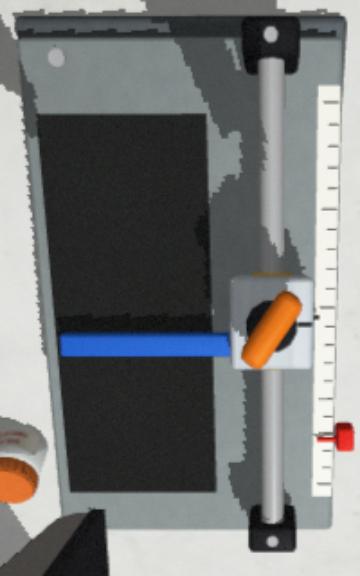

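```bash
cat > fit.py <<'E'
from h import *
from scipy.optimize import least_squares
import json
# wrist pose still as in w1
ci=viewer.camera_info("wrist")
obs=dict(bt=(315,19.5),bb=(316.5,294),cbl=(202,292.8),cbr=(348.3,293.9),idx=(342.2,176.2),mk=(341.2,244),wing=(316.3,183.2))
def P(v,b):
    x,y,psi=v[:3];return np.array([x,y,85])+bed(psi)@np.array(b)
def f(v):
    c,xi,xm,ym=v[3:7]
    pts=dict(bt=(-c,45,36),bb=(c,45,36),cbl=(130,-80,0),cbr=(130,80,0),idx=(xi,70,7),mk=(xm,ym,4),wing=(xi,45,78))
    return np.concatenate([proj(ci,P(v,pts[k]))-obs[k] for k in obs])
r=least_squares(f,[494,-183,-.14,118,0,60,72],loss="soft_l1")
print(np.round(r.x,2),np.degrees(r.x[2]));print(dict(zip(obs,np.round(r.fun.reshape(-1,2),1).tolist())))
v=r.x
print("K",P(v,(v[4],45,68)),"idx",P(v,(v[4],70,7)),"mk",P(v,(v[5],v[6],4)),"barmid",P(v,(0,45,26)))
json.dump(v.tolist(),open("fit.json","w"))
E
python3 fit.py
```

```text
[ 4.9116e+02 -1.8351e+02 -1.3000e-01  1.1566e+02  7.2100e+00  7.5140e+01
  6.9830e+01] -7.732291267166319
{'bt': [0.4, 0.1], 'bb': [-0.0, 0.1], 'cbl': [-4.1, 0.8], 'cbr': [1.6, -0.6], 'idx': [0.4, -0.7], 'mk': [0.0, -0.0], 'wing': [-0.6, 0.5]}
K [ 469.7151646  -135.18058894  147.49507999] idx [ 503.30146102 -114.51151318   94.66753036] mk [ 563.06040154 -122.7933173   126.03488776] barmid [ 484.33634827 -137.16584214  107.5166605 ]
```

```bash
cat >> h.py <<'E'
import json
def pose(bx,h,phi,by=45.):
    """TCP at bed point (bx,by,h) and tool angle phi"""
    v=json.load(open("fit.json"));B=bed(v[2])
    return np.array([v[0],v[1],85])+B@np.array([bx,by,h]),Rn.from_matrix(tool(B,phi)).as_rotvec()
def inbed(p):
    v=json.load(open("fit.json"));return bed(v[2]).T@(np.array(p)-np.array([v[0],v[1],85]))
def go(bx,h,phi,feed=100,by=45.):
    p,r=pose(bx,h,phi,by);robot.servo_line(p,feed=feed,rotation=r)
def st(l=""):
    s=robot.observe();print(l,"t",round(s["t"],2),"bed",inbed(s["tcp_pos"]).round(1),"F",np.round(s["contact_force"],1),"M",np.round(s["wrist_torque"],2),"g",round(s["grip_width"],3),"q",np.round(s["joints"],2))
E
python3 - <<'E'
from h import *
p=json.load(open("fit.json"));print(inbed(robot.observe()["tcp_pos"]))
grip(0.55,50)
go(p[4],115,1.0,150); st()
go(p[4],80,1.0); st()
go(p[4],52,1.0,60); st()
ci=viewer.camera_info("wrist");im=viewer.read_camera("wrist");save(im,"w2.png")
E
```

```text
[ 53.30016529  45.00976765 169.58779376]Traceback (most recent call last):
  File "<stdin>", line 4, in <module>
  File "h.py", line 22, in go
    p,r=pose(bx,h,phi,by);robot.servo_line(p,feed=feed,rotation=r)
                          ~~~~~~~~~~~~~~~~^^^^^^^^^^^^^^^^^^^^^^^^
cell.IKError: the arm cannot follow that straight line within its joint ranges
```

```bash
cat >> h.py <<'E'
def gpose(bx,h,phi,d,by=45.):
    """grasp point at bed (bx,by,h); jaw angle phi; tilted by d about the jaw axis toward upslope"""
    v=json.load(open("fit.json"));B=bed(v[2])
    y=np.array([np.cos(phi),np.sin(phi),0]);w=np.array([np.sin(phi),-np.cos(phi),0])
    x=np.array([0,0,-np.cos(d)])-np.sin(d)*w;R=B@np.array([x,y,np.cross(x,y)]).T
    return np.array([v[0],v[1],85])+B@np.array([bx,by,h])+19*R[:,0],Rn.from_matrix(R).as_rotvec()
def gg(bx,h,phi,d,feed=100,by=45.):
    p,r=gpose(bx,h,phi,d,by);robot.servo_line(p,feed=feed,rotation=r)
E
python3 - <<'E'
from h import *
for d in (8,12,16,20):
 for bx in (7.2,75):
  for h in (110,71):
    for phi in (.9,1.0,1.75):
      q=kin.ik(*gpose(bx,h,phi,np.radians(d)));print(d,bx,h,phi,None if q is None else np.round(q,2))
E
```

```text
8 7.2 110 0.9 [-0.55 -0.04  0.9   2.39 -0.35  0.42  1.43]
8 7.2 110 1.0 [-0.56 -0.04  0.9   2.38 -0.3   0.42  1.48]
8 7.2 110 1.75 [-0.66 -0.06  0.88  2.38  0.08  0.41  1.77]
8 7.2 71 0.9 [-0.43  0.12  0.82  2.38 -0.76  0.39  1.83]
8 7.2 71 1.0 [-0.47  0.12  0.86  2.38 -0.73  0.39  1.88]
8 7.2 71 1.75 [-0.66  0.12  0.96  2.38 -0.39  0.33  2.23]
8 75 110 0.9 [-0.51  0.04  0.86  2.24 -0.4   0.52  1.44]
8 75 110 1.0 [-0.53  0.04  0.87  2.23 -0.37  0.52  1.5 ]
8 75 110 1.75 [-0.69  0.03  0.94  2.23 -0.08  0.51  1.92]
8 75 71 0.9 [-0.28  0.15  0.64  2.22 -0.59  0.47  1.61]
8 75 71 1.0 [-0.31  0.15  0.66  2.22 -0.56  0.47  1.67]
8 75 71 1.75 [-0.56  0.16  0.85  2.23 -0.35  0.44  2.15]
12 7.2 110 0.9 [-0.57  0.01  0.97  2.34 -0.45  0.53  1.56]
12 7.2 110 1.0 [-0.58  0.    0.97  2.34 -0.4   0.53  1.59]
12 7.2 110 1.75 [-0.66 -0.02  0.89  2.33  0.04  0.5   1.8 ]
12 7.2 71 0.9 [-0.44  0.16  0.88  2.33 -0.77  0.51  1.85]
12 7.2 71 1.0 [-0.47  0.17  0.89  2.33 -0.72  0.51  1.89]
12 7.2 71 1.75 [-0.64  0.15  0.93  2.33 -0.3   0.42  2.13]
12 75 110 0.9 [-0.54  0.09  0.94  2.19 -0.5   0.64  1.55]
1
[... 987 characters left out ...]

20 7.2 110 0.9 [-0.61  0.16  1.13  2.25 -0.64  0.78  1.78]
20 7.2 110 1.0 [-0.61  0.15  1.11  2.24 -0.57  0.76  1.8 ]
20 7.2 110 1.75 [-0.68  0.09  0.92  2.24 -0.04  0.67  1.86]
20 7.2 71 0.9 [-0.45  0.28  0.99  2.24 -0.81  0.76  1.93]
20 7.2 71 1.0 [-0.48  0.28  0.99  2.23 -0.76  0.75  1.96]
20 7.2 71 1.75 [-0.64  0.23  0.93  2.23 -0.26  0.6   2.06]
20 75 110 0.9 [-0.57  0.24  1.1   2.1  -0.67  0.89  1.74]
20 75 110 1.0 [-0.59  0.24  1.09  2.09 -0.62  0.88  1.78]
20 75 110 1.75 [-0.69  0.19  0.98  2.08 -0.17  0.77  1.97]
20 75 71 0.9 [-0.38  0.31  0.89  2.09 -0.73  0.83  1.79]
20 75 71 1.0 [-0.41  0.31  0.9   2.08 -0.69  0.83  1.83]
20 75 71 1.75 [-0.61  0.3   0.92  2.07 -0.31  0.72  2.09]
```

```bash
python3 - <<'E'
from h import *
p=json.load(open("fit.json"));d=np.radians(14)
print(robot.observe()["grip_width"])
robot.movep(*gpose(p[4],115,1.0,d));st()
ci=viewer.camera_info("wrist");im=viewer.read_camera("wrist");save(im,"w2.png")
for n in("knob_grip","collar_index","marker_tip"):
    for e in viewer.pinpoint(n,"wrist")[:1]:
        w=cam2w(ci,e["at"]);print(n,round(e["confidence"],2),inbed(w).round(1),proj(ci,w).round(1))
for b in [(p[4],45,78),(p[4],70,7),(p[5],p[6],4)]:
    v=p;print(proj(ci,np.array([v[0],v[1],85])+bed(v[2])@np.array(b)).round(1))
E
```

```text
0.5461068109051594
 t 5.57 bed [ 3.2 47.7 96.6] F [ 0.5  0.1 -0.1] M [-0.11  0.3  -0.05] g 0.551 q [-0.59  0.01  0.99  2.31 -0.4   0.59  1.6 ]
knob_grip 0.67 [ 3.9 42.  67.5] [309.6 285.1]
collar_index 0.74 [ 4.6 73.6  5. ] [344.8 254.4]
[316.3 289.3]
[342.9 259.8]
[387.5 330.2]
```

View pics/w2.png

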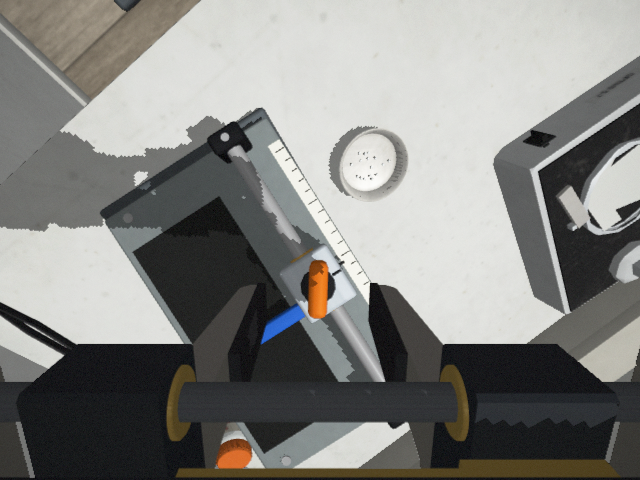

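```bash
python3 - <<'E'
from h import *
p=json.load(open("fit.json"));d=np.radians(14)
gg(p[4],71,1.0,d,80);st("down")
print(grip(0,50));st("grip")
for k,ph in enumerate(np.linspace(1.0,1.8,6)[1:]):
    gg(p[4],71,ph,d,25);st("%.2f"%ph)
im=viewer.read_camera("wrist");save(im,"w3.png")
E
```

```text
down t 6.47 bed [ 3.4 47.3 52.8] F [-0.3 -0.7 -0. ] M [-0.11  0.33  0.03] g 0.549 q [-0.5   0.19  0.95  2.3  -0.74  0.57  1.92]
False
grip t 7.3 bed [ 3.4 47.5 52.7] F [-2.4  0.2  4.9] M [0.03 0.54 0.05] g 0.002 q [-0.5   0.2   0.95  2.3  -0.74  0.57  1.92]
1.16 t 7.61 bed [ 2.8 46.1 52.6] F [-4.7 -1.4  5.4] M [-0.48  0.87 -0.1 ] g 0.007 q [-0.53  0.19  0.95  2.3  -0.65  0.55  1.96]
1.32 t 7.92 bed [ 2.6 45.3 52.6] F [-4.4 -2.9  4.7] M [-0.65  0.85 -0.17] g 0.001 q [-0.56  0.19  0.94  2.3  -0.55  0.53  2.01]
1.48 t 8.22 bed [ 2.6 44.9 52.6] F [-3.  -2.3  4.5] M [-0.57  0.76 -0.23] g 0.003 q [-0.6   0.18  0.95  2.3  -0.46  0.51  2.05]
1.64 t 8.53 bed [ 2.6 44.7 52.6] F [-2.8 -1.8  3.3] M [-0.49  0.63 -0.25] g 0.005 q [-0.63  0.17  0.95  2.3  -0.37  0.48  2.09]
1.80 t 8.84 bed [ 2.6 44.3 52.6] F [-1.8 -1.2  3.5] M [-0.22  0.53 -0.14] g 0.004 q [-0.67  0.17  0.95  2.31 -0.27  0.46  2.12]
```

View pics/w3.png

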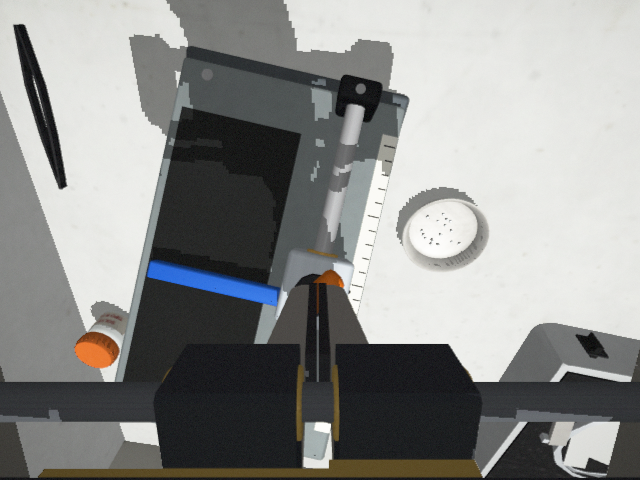

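```bash
python3 - <<'E'
from h import *
ci=viewer.camera_info("wrist");s=robot.observe()
print("tcp px",proj(ci,s["tcp_pos"]))
for c in("scene","top"):
    ci=viewer.camera_info(c);im=viewer.read_camera(c);q=proj(ci,s["tcp_pos"]);print(c,q)
    x,y=q.astype(int);save(cv2.resize(im[y-50:y+50,x-60:x+60],None,fx=6,fy=6),c+"3.png")
E
```

```text
tcp px [314.91712214 283.99420512]
scene [368.23239279 197.60731999]
top [419.58150545 252.69834078]
```

View pics/scene3.png

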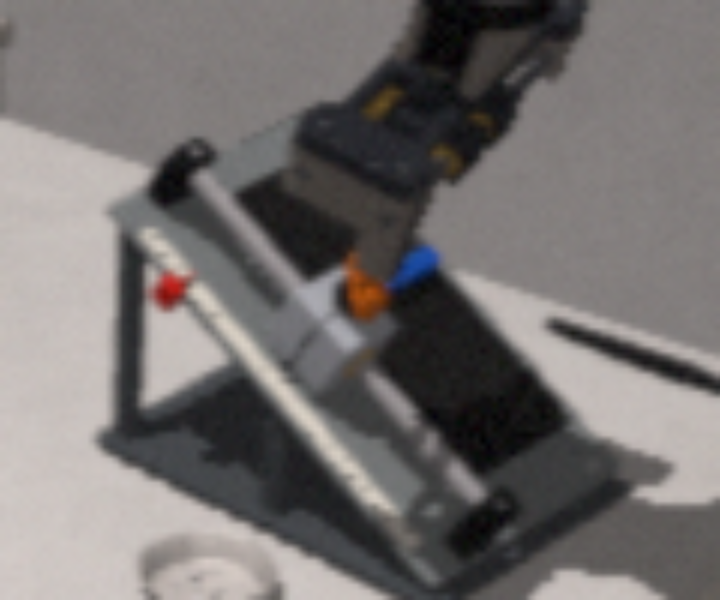

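View pics/top3.png

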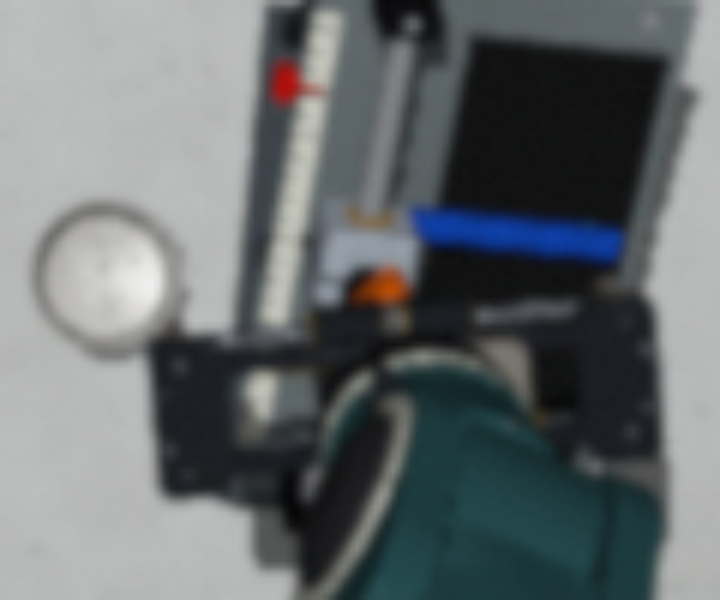

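```bash
python3 - <<'E'
from h import *
p=json.load(open("fit.json"));d=np.radians(14)
gg(p[4],112,1.8,d,120);grip(1.0);st()
ci=viewer.camera_info("wrist");im=viewer.read_camera("wrist");save(im,"w4.png")
save(cv2.resize(im[200:340,240:420],None,fx=4,fy=4),"w4z.png")
print(proj(ci,robot.observe()["tcp_pos"]))
for n in("knob_grip","collar_index","marker_tip"):
    for e in viewer.pinpoint(n,"wrist")[:1]:
        w=cam2w(ci,e["at"]);print(n,round(e["confidence"],2),inbed(w).round(1),proj(ci,w).round(1))
E
```

```text
t 10.86 bed [ 2.7 43.9 93.6] F [ 0.2  0.1 -0.6] M [0.1  0.3  0.01] g 1.002 q [-0.86 -0.02  1.07  2.32  0.09  0.54  1.8 ]
[314.87126711 283.91242735]
knob_grip 0.6 [ 7.5 43.8 68.1] [313.1 286. ]
collar_index 0.66 [ 3.1 72.5 -1.1] [349.5 277.3]
marker_tip 0.78 [77.7 70.3  2.2] [326.2 366.6]
```

View pics/w4.png

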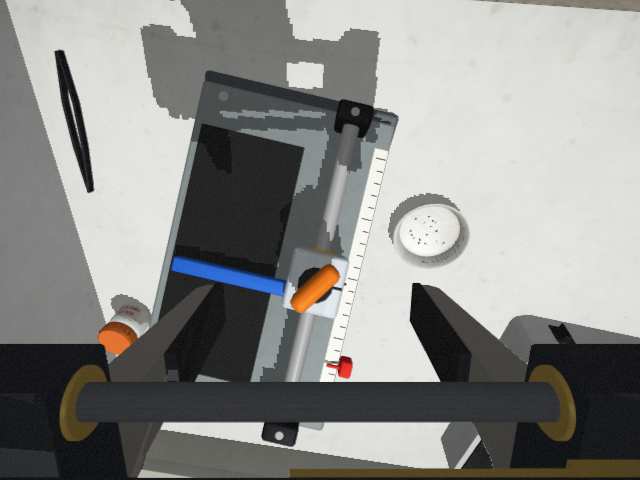

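View pics/w4z.png

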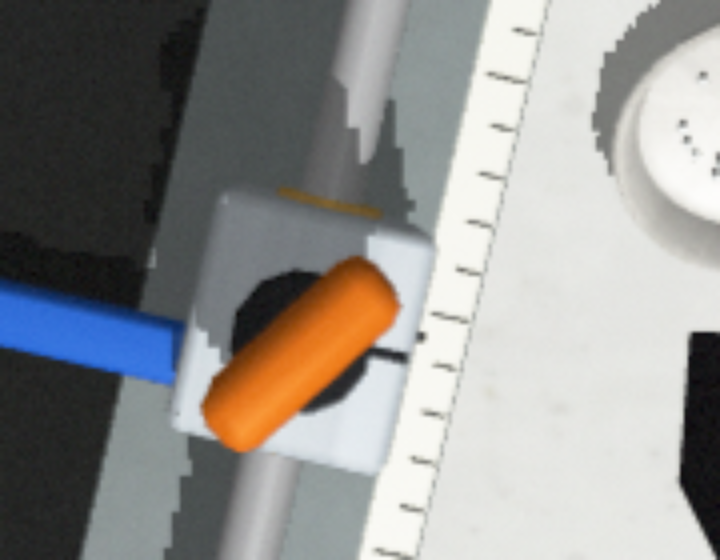

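```bash
python3 - <<'E'
from h import *
im=cv2.imread("pics/w3.png");cv2.imwrite("pics/w3z.png",cv2.resize(im[220:360,240:420],None,fx=4,fy=4))
# triangulate wing centre, index, marker from w1,w2,w4
ci=viewer.camera_info("wrist");s=robot.observe();T=Rn.from_rotvec(s["tcp_rot"]).as_matrix()
C=T.T@(cam2w(ci,[0,0,0])-s["tcp_pos"]);Rc=T.T@np.array(ci["R"]).T
Kc=np.array(ci["camera_matrix"])
d=np.radians(14);p=json.load(open("fit.json"))
B8=bed(np.radians(-8));K0=np.array([472,-136,145.])
poses=[(K0+45*B8[:,0]+105*B8[:,2],tool(B8,np.pi/2))]
q=gpose(p[4],115,1.0,d);poses.append((q[0],Rn.from_rotvec(q[1]).as_matrix()));poses.append((np.array(s["tcp_pos"]),T))
def tri(px):
    A=np.zeros((3,3));b=np.zeros(3);rs=[]
    for (P0,R0),u in zip(poses,px):
        if u is None: continue
        o=P0+R0@C;r=R0@Rc@np.linalg.inv(Kc)@np.array([*u,1]);r/=np.linalg.norm(r);M=np.eye(3)-np.outer(r,r);A+=M;b+=M@o;rs.append((o,r))
    X=np.linalg.solve(A,b);print(X.round(1),"bed",inbed(X).round(1),[round(float(np.linalg.norm(np.cross(X-o,r))),2) for o,r in rs])
tri([(316.3,183.2),(317.5,289),(315.2,288.7)])
tri([(342.2,176.2),(343,263),(345.3,284.3)])
tri([(341.2,244),None,(326.5,362)])
E
```

```text
[ 467.8 -134.6  153. ] bed [ 8.2 45.3 73.7] [0.92, 1.08, 0.16]
[ 498.1 -115.3  104.9] bed [ 8.  68.6 18.4] [1.09, 1.74, 0.68]
[ 579.1 -123.4  109.9] bed [ 80.9  71.4 -18. ] [0.52, 0.52]
```

View pics/w3z.png

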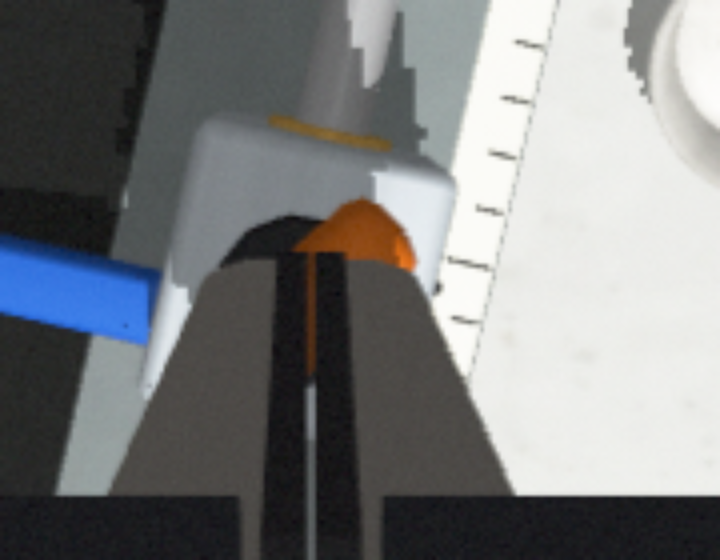

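```bash
cat > ov.py <<'E'
from h import *
def wcam(P0,rv):
    s=robot.observe();ci=viewer.camera_info("wrist");T=Rn.from_rotvec(s["tcp_rot"]).as_matrix()
    C=T.T@(cam2w(ci,[0,0,0])-s["tcp_pos"]);Rc=T.T@np.array(ci["R"]).T
    R0=Rn.from_rotvec(rv).as_matrix();Rw=(R0@Rc).T
    return dict(camera_matrix=ci["camera_matrix"],R=Rw,t=-Rw@(np.array(P0)+R0@C))
def overlay(img,ci,v,xi,knob,out,crop,f):
    M=cv2.imread(img)
    def pr(b): return proj(ci,np.array([v[0],v[1],85])+bed(v[2])@np.array(b,float))
    x0,x1,y0,y1=crop
    M=cv2.resize(M[y0:y1,x0:x1],None,fx=f,fy=f)
    def box(c,ang,l,w,z0,z1,col):
        u=np.array([np.cos(ang),np.sin(ang)]);n=np.array([-u[1],u[0]])
        for z in(z0,z1):
            q=[pr([*(np.array(c)+a*l/2*u+b*w/2*n),z]) for a,b in((1,1),(1,-1),(-1,-1),(-1,1))]
            q=((np.array(q)-[x0,y0])*f).astype(int);cv2.polylines(M,[q.reshape(-1,1,2)],True,col,1)
    box((xi,45),0.65-knob,36,12,56,78,(255,0,255))
    box((xi,45),0,44,40,15,46,(0,255,0))
    box((0,0),0,260,160,-.1,0,(0,255,255))
    cv2.imwrite("pics/"+out,M)
E
python3 - <<'E'
from ov import *
p=json.load(open("fit.json"));d=np.radians(14)
c=wcam(*gpose(p[4],71,1.8,d));overlay("pics/w3.png",c,p,p[4],1.21,"o3.png",(160,420,40,330),2.5) if 0 else overlay("pics/w3.png",c,p,p[4],1.21,"o3.png",(160,420,40,330),2)
s=robot.observe();c=viewer.camera_info("wrist");overlay("pics/w4.png",c,p,p[4],1.21,"o4.png",(150,440,50,450),1.4)
E
```

```text
(no output)
```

View pics/o3.png

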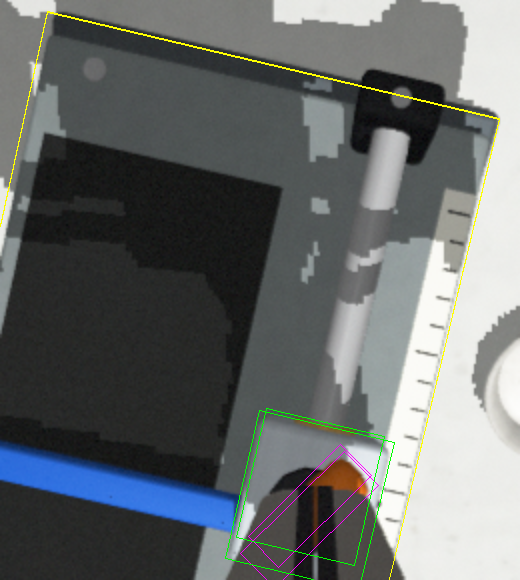

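View pics/o4.png

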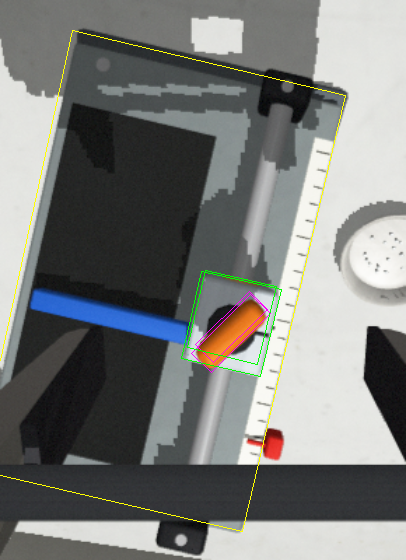

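```bash
python3 - <<'E'
from h import *
p=json.load(open("fit.json"))
s=robot.observe();T=Rn.from_rotvec(s["tcp_rot"]).as_matrix();P=np.array(s["tcp_pos"])
W=lambda b:np.array([p[0],p[1],85])+bed(p[2])@np.array(b,float)
for c in("scene","top"):
    ci=viewer.camera_info(c);im=viewer.read_camera(c)
    f=6;q=proj(ci,W((20,20,40))).astype(int);x0,y0=q[0]-60,q[1]-50
    M=cv2.resize(im[y0:y0+100,x0:x0+120],None,fx=f,fy=f)
    def mk(X,col):
        u=((proj(ci,X)-[x0,y0]+.5)*f).astype(int);cv2.drawMarker(M,tuple(int(a) for a in u),col,cv2.MARKER_CROSS,12,1)
    mk(P,(255,0,255));mk(P+46*T[:,1],(0,255,0));mk(P-46*T[:,1],(0,255,0));mk(P+46*T[:,1]-70*T[:,0],(0,255,255));mk(P-46*T[:,1]-70*T[:,0],(0,255,255))
    for b in((130,80,0),(130,-80,0),(-130,80,0),(-130,-80,0)): mk(W(b),(255,255,0))
    mk(W((p[4],45,78)),(0,0,255));mk(W((p[5],p[6],4)),(0,0,255))
    save(M,c+"5.png")
E
```

```text
(no output)
```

View pics/scene5.png

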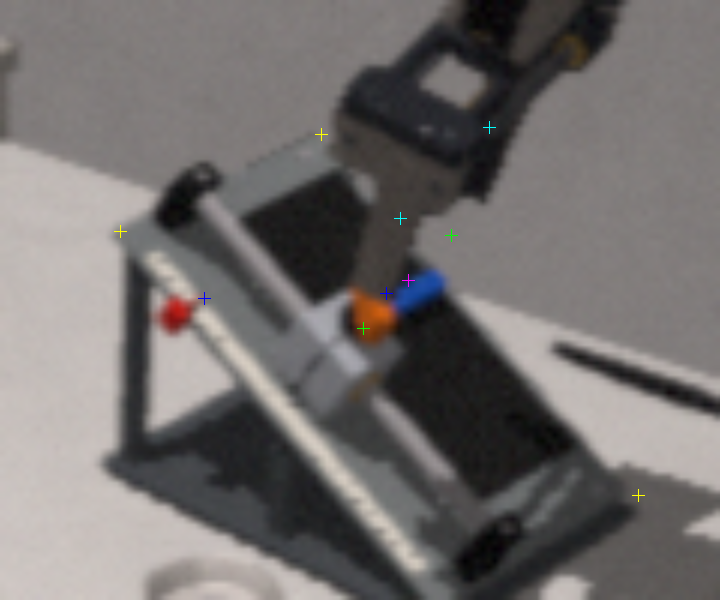

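View pics/top5.png

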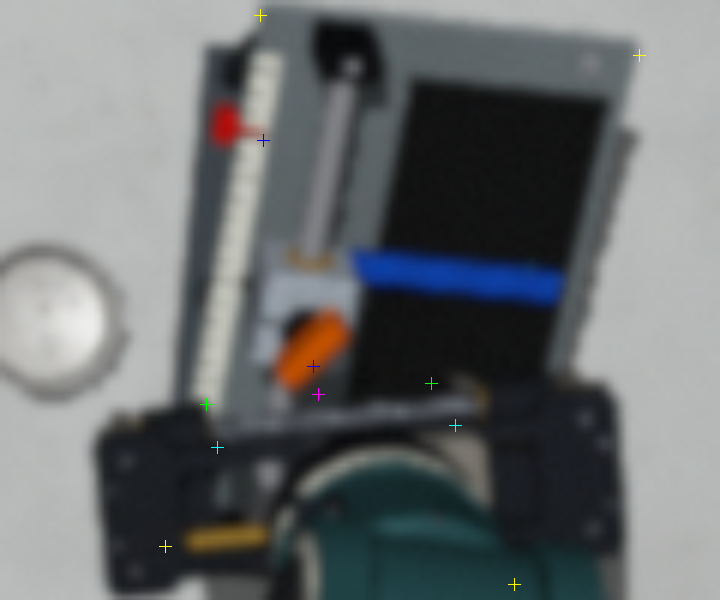

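```bash
cat >> h.py <<'E'
def gx(bx,h,phi,d,ext,feed=60,by=45.):
    """as gg, pushed ext mm further along tool x"""
    p,r=gpose(bx,h,phi,d,by);p=p+ext*Rn.from_rotvec(r).as_matrix()[:,0];robot.servo_line(p,feed=feed,rotation=r)
E
python3 - <<'E'
from h import *
p=json.load(open("fit.json"));d=np.radians(14);bx=p[4]+1.5
grip(0.5,50)
gg(bx,112,1.0,d,80);st("above")
gx(bx,71,1.0,d,0,80);st("0")
for e in (8,14):
    gx(bx,71,1.0,d,e,40);st(e)
    if np.linalg.norm(robot.observe()["contact_force"])>8: break
im=viewer.read_camera("wrist");save(im,"w6.png")
ci=viewer.camera_info("scene");im=viewer.read_camera("scene");save(cv2.resize(im[150:250,310:430],None,fx=6,fy=6),"scene6.png")
E
```

```text
above t 12.92 bed [ 4.9 47.6 93.6] F [-0.1 -0.7  0.1] M [-0.04  0.28 -0.01] g 0.5 q [-0.77  0.03  1.18  2.31 -0.44  0.59  1.65]
0 t 13.58 bed [ 4.9 47.4 52.7] F [-0.3 -0.5 -0.7] M [-0.1   0.34 -0.01] g 0.501 q [-0.61  0.23  1.08  2.3  -0.8   0.61  1.98]
8 t 13.93 bed [ 3.4 48.6 45.1] F [-0.   1.4  0.1] M [-0.07  0.29  0.  ] g 0.497 q [-0.58  0.25  1.05  2.31 -0.85  0.6   2.02]
14 t 14.23 bed [ 1.9 49.3 39.1] F [-0.9 -0.7  0.3] M [-0.12  0.31 -0.04] g 0.498 q [-0.56  0.27  1.03  2.31 -0.88  0.6   2.05]
```

View pics/w6.png

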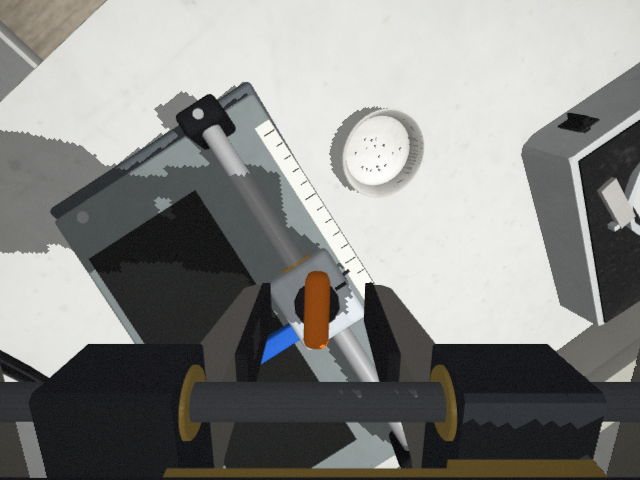

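View pics/scene6.png

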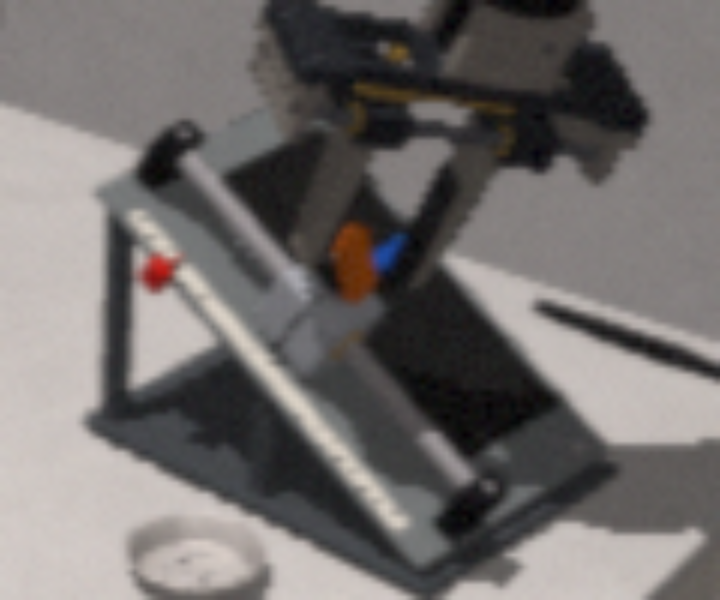

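```bash
python3 - <<'E'
from h import *
p=json.load(open("fit.json"));d=np.radians(14);bx=p[4]+1.5
for e in (18,22):
    gx(bx,71,1.0,d,e,30);st(e)
    if np.linalg.norm(robot.observe()["contact_force"])>6: break
else:
    print(grip(0,50));st("grip")
im=viewer.read_camera("wrist");save(im,"w7.png")
E
```

```text
18 t 14.62 bed [ 1.  49.8 35. ] F [ 0.2 -0.2  0.1] M [-0.13  0.34  0.01] g 0.503 q [-0.54  0.28  1.02  2.31 -0.9   0.6   2.06]
22 t 14.9 bed [ 0.1 50.3 31.1] F [ 0.3 -0.3  0.5] M [-0.09  0.36  0.02] g 0.5 q [-0.53  0.29  1.    2.31 -0.92  0.59  2.08]
False
grip t 15.51 bed [ 0.2 50.  31.9] F [-9.5 -0.2 13.5] M [0.12 1.21 0.07] g 0.124 q [-0.53  0.29  1.01  2.31 -0.92  0.59  2.08]
```

View pics/w7.png

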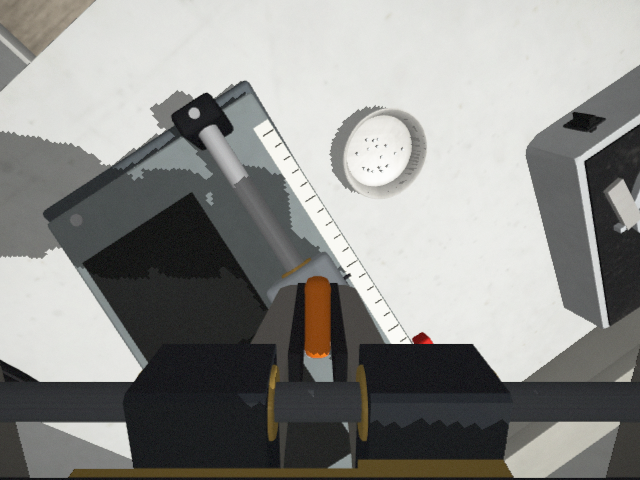

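```bash
python3 - <<'E'
from h import *
p=json.load(open("fit.json"));d=np.radians(14);bx=p[4]+1.5
gx(bx,71,1.0,d,19.5,30);st("relieve")
for ph in np.linspace(1.0,1.8,6)[1:]:
    gx(bx,71,ph,d,19.5,25);st("%.2f"%ph)
    if np.linalg.norm(robot.observe()["contact_force"])>35: print("stop");break
im=viewer.read_camera("wrist");save(im,"w8.png")
E
```

```text
relieve t 15.81 bed [ 0.1 49.9 32.8] F [ 10.7  -1.8 -21.9] M [-0.94 -0.28 -0.43] g 0.126 q [-0.54  0.29  1.01  2.31 -0.91  0.59  2.07]
1.16 t 16.12 bed [-0.8 48.3 32.8] F [ 10.2  -3.5 -22.8] M [-1.16 -0.3  -0.12] g 0.122 q [-0.57  0.28  1.01  2.3  -0.83  0.57  2.13]
1.32 t 16.43 bed [-1.3 46.6 32.8] F [ 11.2  -4.9 -25.2] M [-1.22 -0.4  -0.17] g 0.128 q [-0.6   0.28  1.01  2.3  -0.75  0.54  2.19]
1.48 t 16.73 bed [-1.6 44.8 32.8] F [ 12.1  -6.7 -28. ] M [-1.23 -0.47 -0.18] g 0.131 q [-0.63  0.28  1.02  2.3  -0.67  0.51  2.24]
1.64 t 17.04 bed [-1.6 43.1 32.9] F [ 11.3  -7.5 -30.3] M [-1.25 -0.54 -0.13] g 0.128 q [-0.67  0.27  1.02  2.31 -0.58  0.47  2.3 ]
1.80 t 17.35 bed [-1.2 41.3 32.9] F [ 14.1 -10.2 -33.4] M [-1.29 -0.72 -0.08] g 0.126 q [-0.71  0.27  1.03  2.31 -0.5   0.44  2.35]
stop
```

View pics/w8.png

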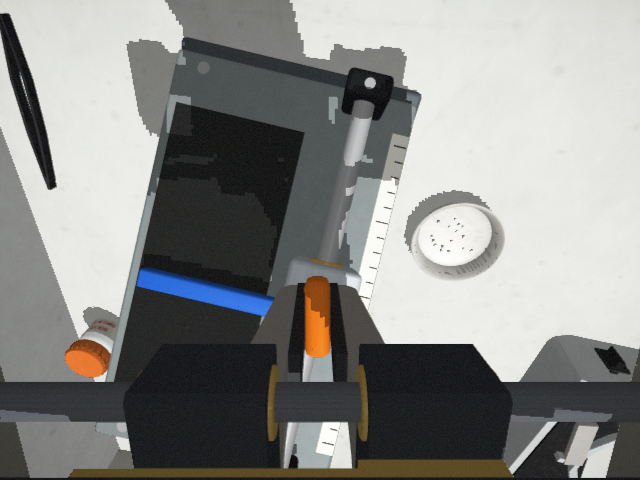

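```bash
python3 - <<'E'
from h import *
p=json.load(open("fit.json"));d=np.radians(14);bx=p[4]+1.5;ph=1.8
gx(bx,71,ph,d,21.3,30);st("relieve")
for k in (12,40,67.5):
    gx(bx+k,71,ph,d,21.3,35);st(k)
    if np.linalg.norm(robot.observe()["contact_force"])>35: print("stop");break
im=viewer.read_camera("wrist");save(im,"w9.png")
ci=viewer.camera_info("top");im=viewer.read_camera("top");save(cv2.resize(im[190:300,380:480],None,fx=5,fy=5),"top9.png")
ci=viewer.camera_info("scene");im=viewer.read_camera("scene");save(cv2.resize(im[150:250,310:430],None,fx=6,fy=6),"scene9.png")
E
```

```text
relieve t 17.65 bed [-1.4 41.3 32.4] F [-7.  -2.8  9.2] M [-0.77  1.18 -0.17] g 0.124 q [-0.7   0.27  1.02  2.31 -0.51  0.44  2.36]
12 t 18.14 bed [10.  41.3 32.4] F [-7.  -2.5  7.7] M [-0.71  1.39 -0.23] g 0.123 q [-0.7   0.28  1.02  2.29 -0.51  0.46  2.35]
40 t 19.09 bed [37.5 41.3 32.4] F [-7.9 -2.9  6. ] M [-0.68  1.46 -0.16] g 0.121 q [-0.69  0.3   1.03  2.22 -0.5   0.52  2.34]
67.5 t 20.02 bed [65.1 41.3 32.4] F [-7.4 -3.5  4.2] M [-0.61  1.43 -0.15] g 0.122 q [-0.68  0.32  1.03  2.16 -0.5   0.57  2.33]
```

View pics/w9.png

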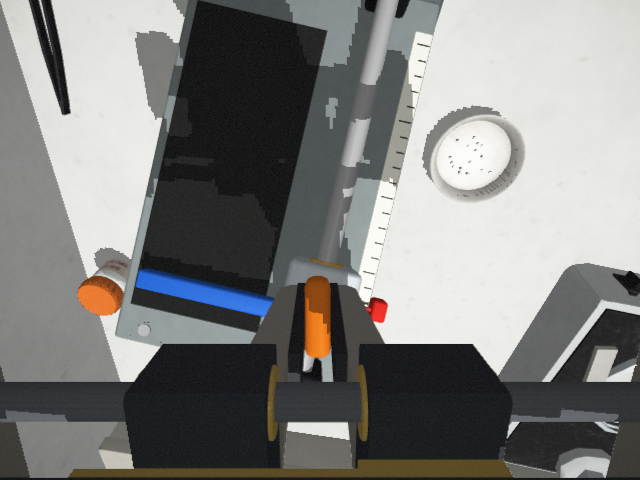

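View pics/scene9.png

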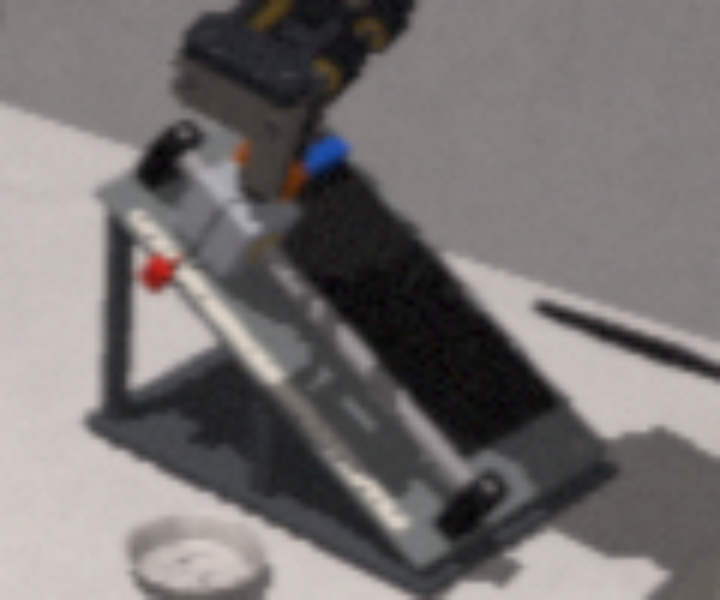

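View pics/top9.png

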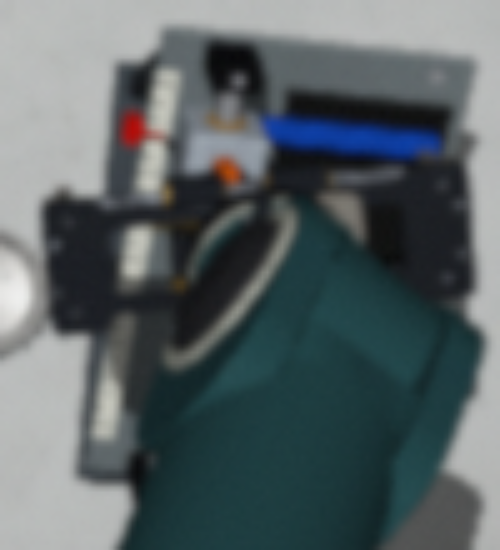

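```bash
python3 - <<'E'
from h import *
p=json.load(open("fit.json"));d=np.radians(14);bx=p[4]+1.5+67.5;ph=1.8
grip(0.6,50);st("open")
gx(bx,108,ph,d,21.3,120);st("up")
s=robot.observe();ci=viewer.camera_info("wrist");im=viewer.read_camera("wrist");save(im,"w10.png");save(cv2.resize(im[230:330,270:390],None,fx=6,fy=6),"w10z.png")
json.dump(dict(R=np.array(ci["R"]).tolist(),t=np.array(ci["t"]).tolist(),camera_matrix=np.array(ci["camera_matrix"]).tolist()),open("c10.json","w"))
for n in("knob_grip","collar_index","marker_tip"):
    for e in viewer.pinpoint(n,"wrist")[:1]:
        w=cam2w(ci,e["at"]);print(n,round(e["confidence"],2),inbed(w).round(1),proj(ci,w).round(1))
E
```

```text
open t 20.95 bed [66.7 42.7 31.9] F [-0.1 -0.3  0.4] M [0.15 0.28 0.05] g 0.596 q [-0.68  0.32  1.03  2.16 -0.5   0.57  2.33]
up t 21.41 bed [67.  43.6 68.8] F [ 0.1 -0.2 -0.1] M [0.15 0.25 0.01] g 0.597 q [-0.84  0.23  1.17  2.17 -0.36  0.61  2.21]
knob_grip 0.98 [73.8 44.1 65. ] [313.1 294.9]
collar_index 0.7 [72.3 71.8  0.2] [350.5 287.4]
marker_tip 0.56 [78.6 67.9  5.3] [344.  295.6]
```

View pics/w10.png

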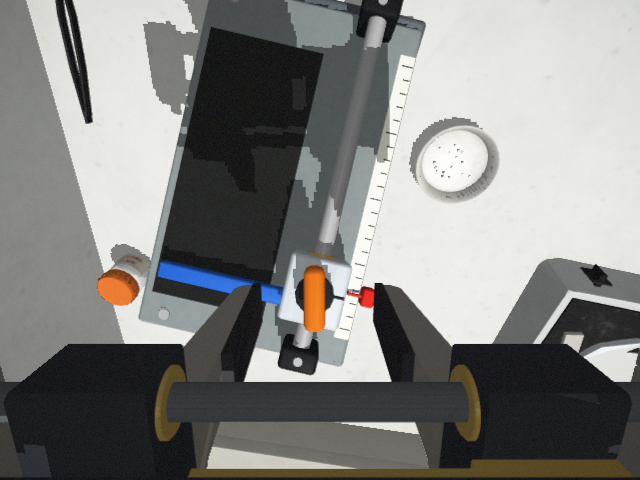

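View pics/w10z.png

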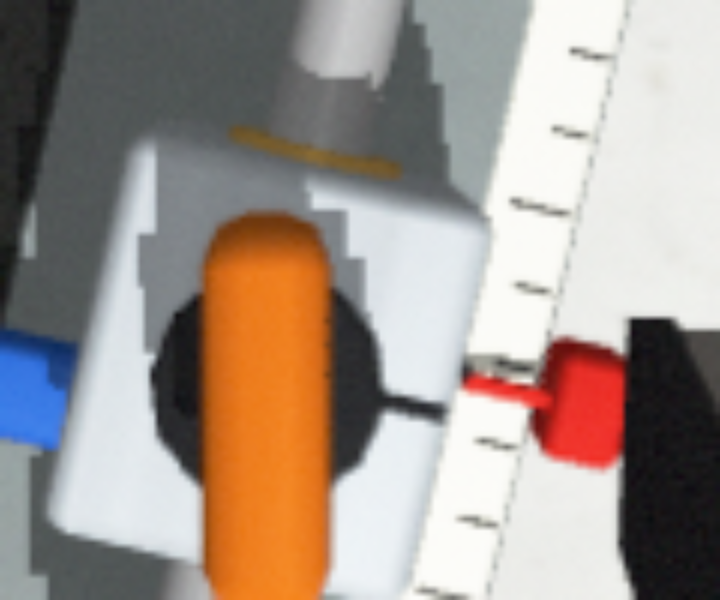

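```bash
python3 - <<'E'
from h import *
im=cv2.imread("pics/w10.png");cv2.imwrite("pics/w10y.png",cv2.resize(im[280:310,325:375],None,fx=14,fy=14,interpolation=cv2.INTER_NEAREST))
c=json.load(open("c10.json"));v=json.load(open("fit.json"))
for b in[(75.1,70,7),(75.1,65,7),(75.1,65,46),(75.1,69.8,4),(72,70,7)]:
    print(b,proj(c,np.array([v[0],v[1],85])+bed(v[2])@np.array(b)).round(1))
E
```

```text
(75.1, 70, 7) [348.1 292. ]
(75.1, 65, 7) [341.4 290.4]
(75.1, 65, 46) [345.6 299.7]
(75.1, 69.8, 4) [347.5 291.3]
(72, 70, 7) [349.1 287.8]
```

View pics/w10y.png

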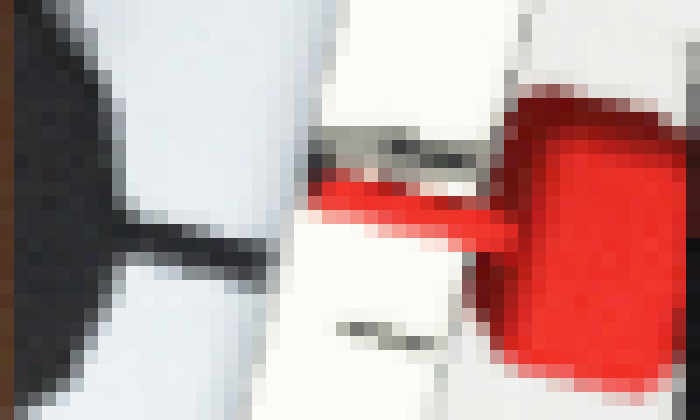

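```bash
python3 - <<'E'
from h import *
p=json.load(open("fit.json"));d=np.radians(14);ph=1.8
bx=p[4]+1.5+66.5;E=20.8
def X(): return inbed(robot.observe()["tcp_pos"])[0]
gx(bx,71,ph,d,E,90);st("down")
grip(0,50);st("grip");x0=X()
b=bx
for k in range(8):
    need=x0+1.7-X()
    if need<0.2: break
    b+=max(need,0.3);gx(b,71,ph,d,E,20);print(round(b-bx,2),round(X()-x0,2))
st("slid")
b-= 1.0;gx(b,71,ph,d,E,20);robot.hold(0.3);st("relax");print("moved",X()-x0)
print("b",b);json.dump([b,E,x0],open("b.json","w"))
im=viewer.read_camera("wrist");save(im,"w11.png")
E
```

```text
down t 22.17 bed [65.6 42.1 32.4] F [-0.6 -0.4 -0.5] M [0.12 0.24 0.01] g 0.597 q [-0.68  0.32  1.03  2.16 -0.5   0.57  2.33]
grip t 22.89 bed [66.5 41.6 32.6] F [-1.  -3.7  3.6] M [-0.83  0.37 -0.22] g 0.124 q [-0.68  0.32  1.03  2.16 -0.5   0.56  2.33]
1.7 0.11
3.29 0.79
4.19 1.3
4.59 1.49
4.89 1.69
slid t 24.14 bed [68.1 41.7 32.6] F [-5.9 -4.8  3. ] M [-0.89  1.43 -0.28] g 0.125 q [-0.68  0.33  1.03  2.15 -0.5   0.58  2.32]
relax t 24.69 bed [68.1 41.6 32.6] F [-4.5 -3.3  3.3] M [-0.89  1.18 -0.28] g 0.127 q [-0.68  0.33  1.03  2.16 -0.5   0.57  2.32]
moved 1.6441084551461245
b 79.10161432440701
```

```bash
python3 - <<'E'
from h import *
im=cv2.imread("pics/w11.png");cv2.imwrite("pics/w11z.png",cv2.resize(im[240:340,270:390],None,fx=6,fy=6))
E
```

```text
(no output)
```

View pics/w11z.png

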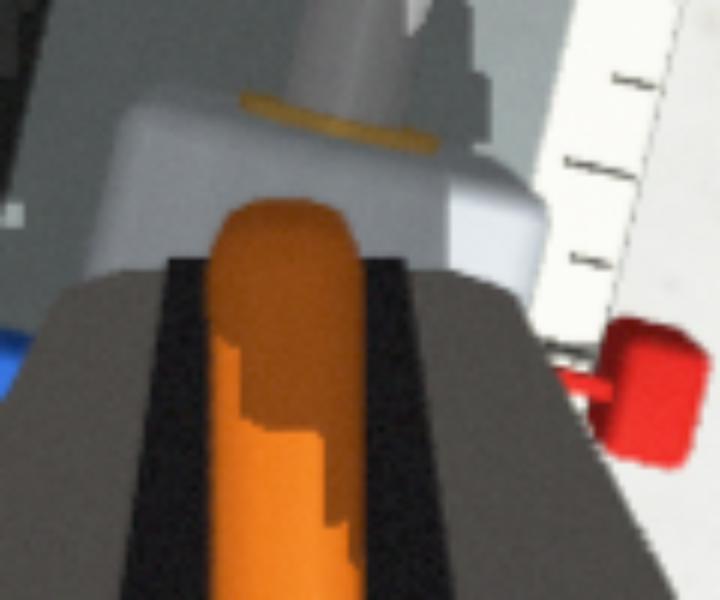

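```bash
python3 - <<'E'
from h import *
p=json.load(open("fit.json"));d=np.radians(14);ph=1.8
b,E,x0=json.load(open("b.json"))
grip(0.45,50)
b-=2.5
gx(b,104,ph,d,E,150);st("up")
ci=viewer.camera_info("wrist");im=viewer.read_camera("wrist");save(im,"w12.png")
json.dump(dict(R=np.array(ci["R"]).tolist(),t=np.array(ci["t"]).tolist(),camera_matrix=np.array(ci["camera_matrix"]).tolist()),open("c12.json","w"))
save(cv2.resize(im[270:310,320:375],None,fx=14,fy=14,interpolation=cv2.INTER_NEAREST),"w12y.png")
v=p
for q in[(75.1,70,7),(75.1,65,46),(75.1,69.8,4),(72,70,7)]:
    print(q,proj(ci,np.array([v[0],v[1],85])+bed(v[2])@np.array(q)).round(1))
E
```

```text
up t 25.71 bed [67.8 43.7 65.3] F [-0.4  0.3  0.3] M [ 0.11  0.26 -0.01] g 0.451 q [-0.82  0.24  1.15  2.17 -0.37  0.61  2.22]
(75.1, 70, 7) [348.6 291.5]
(75.1, 65, 46) [346.1 299.3]
(75.1, 69.8, 4) [348.  290.8]
(72, 70, 7) [349.6 287.3]
```

View pics/w12y.png

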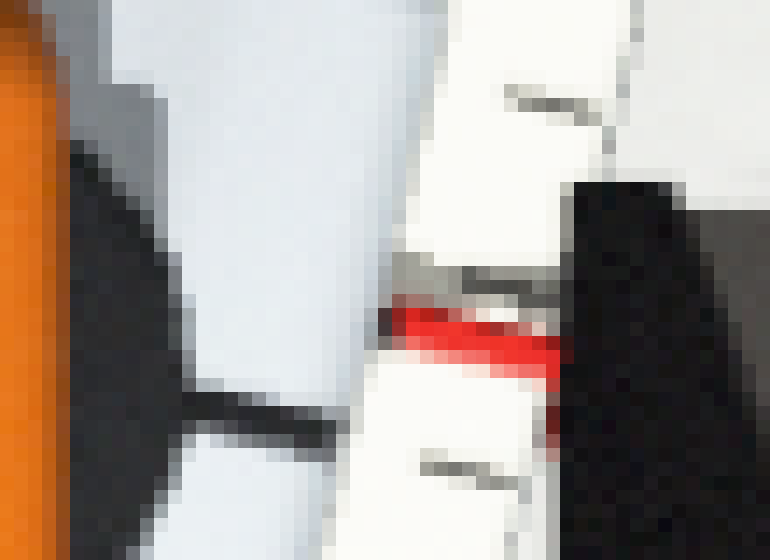

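```bash
python3 - <<'E'
from h import *
p=json.load(open("fit.json"));d=np.radians(14);E=20.8;b=76.2
gx(b,71,1.8,d,E,90);grip(0,55);st("grip")
for ph in np.linspace(1.8,0.85,6)[1:]:
    gx(b,71,ph,d,E,28);st("%.2f"%ph)
    if np.linalg.norm(robot.observe()["contact_force"])>38: print("stop");break
E
```

```text
grip t 26.83 bed [67.6 41.5 32.7] F [-0.9 -4.2  3.9] M [-1.    0.37 -0.25] g 0.126 q [-0.68  0.32  1.03  2.16 -0.5   0.57  2.33]
1.61 t 27.18 bed [67.3 43.5 32.6] F [-3.4 -5.6  6.4] M [-0.84  0.45 -0.47] g 0.124 q [-0.65  0.33  1.03  2.15 -0.59  0.61  2.24]
1.42 t 27.52 bed [67.4 45.5 32.6] F [-4.6 -4.3  7.5] M [-0.84  0.5  -0.37] g 0.121 q [-0.62  0.34  1.04  2.15 -0.67  0.64  2.16]
1.23 t 27.86 bed [67.9 47.4 32.7] F [-3.9 -3.3  8.4] M [-0.83  0.5  -0.32] g 0.122 q [-0.59  0.34  1.04  2.15 -0.76  0.67  2.07]
1.04 t 28.2 bed [68.7 49.2 32.7] F [-4.1 -2.9  9.6] M [-0.69  0.46 -0.33] g 0.125 q [-0.57  0.35  1.05  2.16 -0.84  0.7   1.99]
0.85 t 28.54 bed [69.9 50.8 32.7] F [-3.9 -3.7  9.8] M [-0.56  0.38 -0.21] g 0.12 q [-0.54  0.35  1.05  2.17 -0.93  0.72  1.9 ]
```

```bash
python3 - <<'E'
from h import *
p=json.load(open("fit.json"));v=p;d=np.radians(14);E=20.8;b=76.2
grip(0.6,50)
gx(b,108,0.85,d,E,150);gx(b,110,1.7,d,E,60);st("up")
ci=viewer.camera_info("wrist");im=viewer.read_camera("wrist");save(im,"w13.png")
save(cv2.resize(im[270:310,320:375],None,fx=14,fy=14,interpolation=cv2.INTER_NEAREST),"w13y.png")
for q in[(75.1,70,7),(75.1,65,46),(75.1,69.8,4),(72,70,7)]:
    print(q,proj(ci,np.array([v[0],v[1],85])+bed(v[2])@np.array(q)).round(1))
overlay=__import__("ov").overlay
overlay("pics/w13.png",ci,v,75.1,1.3,"o13.png",(240,400,230,340),4)
E
```

```text
up t 30.72 bed [66.5 43.5 71.2] F [-0.2  0.1 -0.3] M [ 0.12  0.28 -0.06] g 0.603 q [-0.8   0.22  1.14  2.17 -0.37  0.63  2.13]
(75.1, 70, 7) [349.9 289.1]
(75.1, 65, 46) [347.5 296.9]
(75.1, 69.8, 4) [349.3 288.5]
(72, 70, 7) [350.5 284.9]
```

View pics/w13y.png

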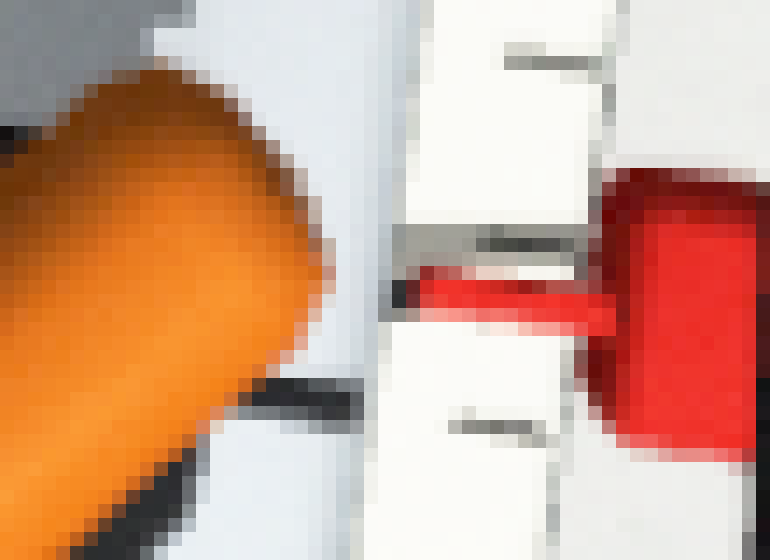

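View pics/o13.png

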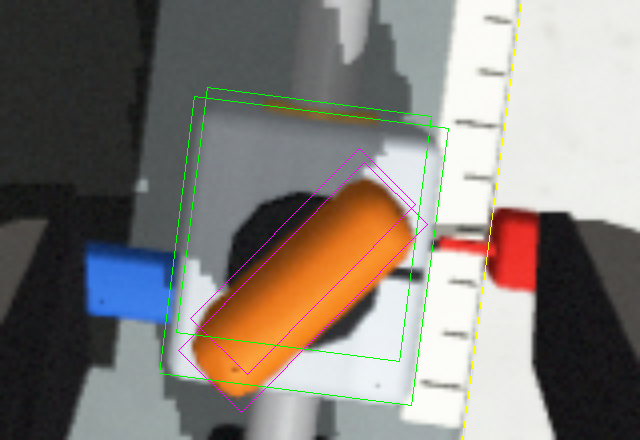

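```bash
python3 - <<'E'
from h import *
d=np.radians(14)
gx(76.2,130,1.7,d,20.8,60);robot.hold(0.3);st("end");robot.job_done()
E
```

```text
end t 31.55 bed [66.5 43.6 91.2] F [-0.5 -0.3 -0.1] M [0.11 0.21 0.  ] g 0.601 q [-0.91  0.14  1.23  2.17 -0.25  0.65  2.03]
the job is handed in; nothing more can be done
```

I freed the clamp, moved the collar about 68 mm up the bar to the red marker, and turned the knob tight again. Then I let go, backed the gripper away and handed the job in at about 31.6 s.

**Last checks:**
- **Alignment:** in the last wrist picture, taken after tightening and letting go, the black index sits beside the red pointer tip, within about 0.5 mm by eye.
- **Knob:** the wing overlay matches about 1.3 rad, and the turn I commanded gives about 1.36 rad. Both are above the 1.1 needed.
- **Contact:** nothing was being touched when I handed in (contact force about 0.6 N). The marker and the loose things I could see looked undisturbed. I did not measure their positions again.

**What went wrong or disagreed:**
- **First grasp:** it closed above the wing, because the fingertips stood some 15–25 mm short of the reported tool point. The knob did not move. I went about 20 mm deeper on the second try.
- **Pull while turning:** the force on the tool reached about 38 N at the end of the first turn, because I had backed the gripper off slightly first. I eased it before sliding.
- **First slide:** it stopped about 1.5–2 mm short, so I gripped again, corrected it and checked it with the knob still free.
- **Point estimates:** the network's bed-x for the index and marker was several mm off, so I aligned the collar from the picture pixels instead.

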